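# Strip the sanding sleeve from the left-hand-threaded spindle drum

### The arm

A 6-joint arm with a two-finger parallel gripper is mounted at the origin on the work surface. World frame = base frame: x ahead of the robot, y to its left, z up, the work surface at z = 0. Lengths are in mm, angles in rad, forces in N, time in s.
With the tool pointing down it reaches from about 275 to 750 mm from the base axis. Payload 10.2 kg.
Tool frame: the origin (TCP) lies midway between the tips of the shut fingers; the grasp point (between the pads) lies 19 mm behind it; y points along the fingers, z is the direction in which the jaws open and shut, and the axes are right-handed (so a half turn about y gives the same grasp; the last joint's range is limited). The gripper opens to 85 mm and grips with 20 to 120 N. Pads are 22 mm wide; open, the fingers measure 114 mm over their backs; the gripper's body (76 mm by 85 mm) begins 54 mm behind the grasp point. The pads swing forward as they close: fully open they stand 13 mm farther back than shut.
Start: joints at [0.91, 0.313, 1.498, -0, 1.331, -0.223], TCP at [222.586, 475.486, 231.294] pointing down, gripper open.
Joint ranges: [-2.94, 2.94], [-0.97, 2.17], [0.19, 2.56], [-1.23, 4.37], [0.02, 3.11], [-2.88, 2.88]. Speed limits (rad/s): [2.39, 2.39, 3.01, 3.14, 3.14, 3.14].

### API

Orientations are given as a unit quaternion [w, x, y, z].
In Python, from rig import ctrl gives the robot as it stands.
- The arm moves only by the shell command python3 -m inch 'ROWS' [OPENING] [FORCE]. ROWS is JSON, one flat list of numbers, 6 for each row, row after row: the shift along the tool's x, y, z in cm, then the turn, a rotation vector about the tool's x, y, z in rad. A call has 1 to 8 rows; each row is the pose to reach, as a shift and turn from the pose commanded when the call began, along the tool's axes at that moment; what a row does not reach only later rows make up. A row lasts 1/12 s, in which the tool goes at most 41.7 mm and 7.16 degrees, less where a joint would pass 70% of its speed; a pose out of reach is approached as far as the arm can. A call with a gripper value outside its range is refused whole. OPENING is the gripper command: -1 is fully open, 1 is shut, values between are in proportion, set as the call begins (- or left out, the last holds). The fingers move at their own pace and stop on an object; FORCE is the grip in N (left out, the last holds). Time passes only in rows, so rows that repeat a pose let the fingers close. It gives the time, the measured TCP pose, the force and the opening at its end, in the units of the state.
- ctrl.sense(): the state, without advancing time (a new reading comes with each control period).
- ctrl.capture(name): name is "scene" or "top"; returns the picture (384x512x3 uint8, red, green, blue); there is no depth.
- ctrl.get_calibration(name): a dict with "fx", "fy", "cx", "cy" (pixels), "world_to_cam" (4x4, takes a point from world to camera coordinates). Camera axes: x right, y down, z forward; pixel columns grow to the right and rows downward; lengths in mm; the calibration is good to about 2 mm. A picture is of the moment at which its call begins. get_calibration takes no time and is no camera call.
- ctrl.finish_job(): hands the job in, once; it reports no verdict.
Trained networks look in the newest picture that a camera, given by its name, has taken for a name from the list of things; names that differ only in an ending like _2 or _b are one class to them, and where a whole thing is asked for, a point or a joint stands for the part that bears it (a point fixed in the world has none). Each returns a list of dicts, best first, with "score" (0 to 1); they miss things now and then, are a little off and sometimes report something else, mostly with a low value. They report only what shows in the picture. A call takes as long as a camera call. They do not tell look-alikes from the thing itself.
- ctrl.search_frame(thing, camera): "uv" ([column, row] in pixels, amid what is visible of it).
The state is a dict: "time_s": time; "joints": joint angles; "dq": joint speeds; "tau": joint torques, N m; "eef_pos": TCP position; "ee_rot": TCP orientation; "force": force on the tool from outside, world axes, zero at the start; "wrist_torque": the same for the moment, N m; "grip_width": opening from 0.0 (shut) to 1.0 (fully open).
Only numpy, scipy, OpenCV 4.12 (cv2) and the standard library are available. Lean on these libraries where they do the work, as an engineer would, in place of code of your own. Each camera call takes 0.05 s, during which the arm holds its last target.

### The job

The sanding sleeve on the drum of the bench's spindle sander is to go back into the sleeve rack: slacken the drum by undoing the hex nut on top of it, which has a left-hand thread (never tighten it further, and never drag the sleeve off a tight drum), then draw the sleeve straight up over the nut and set it down, upright and without dropping it, on the floor of the one empty compartment of the rack. Leave the nut slack on its spindle and everything else where it stands.

Things in the scene. Friction and masses are not known exactly. Their poses are not given: they have to be found in the camera images.
- sander: Spindle sander let into the bench (spindle locked). Origin on the spindle axis at bench level; z up. Its grey cast table is 370 (x) by 290 (y) mm, top 12 mm above the bench. A slit black rubber drum stands on the axis, wrapped by the sleeve. A sheet-metal dust scoop curves round the drum on the +x side at radius 79 mm, within 45 degrees either side of +x, up to 104 mm above the bench, its pipe running back along +x.
- drum_nut (a joint): Turn of the drum's hex nut, rad: grows when the nut turns CLOCKWISE seen from above, which loosens it (left-hand thread); anticlockwise tightens. Starts at 0 to 0.4 with the drum gripping the sleeve; stops at -0.6 (forced) and +3.3 (the nut stays on the spindle). The drum shrinks as it loosens: sleeve free, with over 1.2 mm play all round, from 2.2 on. It stays where it is left; friction about 0.15 N m.
- nut_mid (a point): Centre of the steel hex nut on top of the drum, 144 mm above the bench, on the spindle axis; turns with the nut. Nut 27 mm across flats, 24 mm tall (its lowest 2 mm a 31 mm round collar); one pair of flats faces this frame's +x and -x, the others at 60 and 120 degrees. Under it a 43 mm washer, its top 12 mm below this point; the sleeve's top edge lies 13 mm below this point. Its height stays the same within 1 mm as it turns; the spindle does not stand above it.
- worn_sleeve_mid (a point): Centre, half-way up, of the sanding sleeve on the drum: an open tube, brown abrasive, 56 mm outside, 51 mm inside, 115 mm tall, z along its axis, 70 g. At the start it stands on the drum's lower flange, its foot 16 mm above the bench; it must rise 145 mm to clear the nut.
- rack: Open pine rack of three compartments in a row along its x; origin under its centre at bench level, 240 (x) by 90 (y) mm, walls 6 mm thick and 45 mm high, dividers 39 mm high. Two compartments hold spare sleeves, one is empty.
- cell0 (a point): Floor centre (6 mm above the bench) of the compartment at the rack's -x end, 72 (x) by 78 (y) mm inside; centres are 78 mm apart.
- cell1 (a point): Floor centre of the middle compartment.
- cell2 (a point): Floor centre of the compartment at the rack's +x end.
- spare_a_mid (a point): Centre of a spare sleeve standing in a compartment of the rack, 56 mm outside, 115 mm tall. Leave alone.
- spare_b_mid (a point): Centre of a thinner spare sleeve standing in a compartment of the rack, 45 mm outside, 115 mm tall. Leave alone.
- bottle_mid (a point): Centre of an oil bottle, 54 mm across, 140 mm tall, standing on the sander's table about 105 mm to one side of the spindle. Leave alone.
- trim_mid (a point): Centre of a carved walnut trim piece, 130 by 30 by 20 mm, lying on the sander's table on the other side of the drum. Leave alone.
- brush_grip (a point): Handle of a bench brush, 190 mm long, lying on the near end of the sander's table. Leave alone.
- shell_mid (a point): Centre of a brass clock-weight shell, 52 mm across, 112 mm tall plus a small hook to 139 mm, standing near one end of the rack. Leave alone.
- pinecone_a_mid (a point): Centre of a black iron pinecone weight, 40 mm thick, 110 mm long, lying near the other end of the rack. Leave alone.
Not all that is in view belongs to the job. What is shaped like the part that bears worn_sleeve_mid but turquoise is not meant.

How it is judged:
By the outcome, as a careful person would: the job done as asked, in the order asked, and still so for the second after the job is handed in, with the robot touching nothing.
It also fails if it takes over 56 s, if anything falls off the work surface, if the arm or the gripper's body presses on something with over 40 N, if the wrist force passes 120 N, or if a joint passes its speed limit or range.

## Working session

There is one attempt and no reset: what is moved stays moved. The work goes in short steps, Python scripts to look and compute and a shell command to move; the robot and the scene stay as the last step left them, time stands still between calls to the robot, and variables do not carry over. Pictures are saved under pics/ and viewed, and the job is handed in when it is done.

```bash
mkdir -p pics; ls; python3 - <<'E'
from rig import ctrl
import cv2
s=ctrl.sense();print({k:(v if isinstance(v,(int,float)) else [round(float(x),3) for x in v]) for k,v in s.items()})
for n in("scene","top"):
    im=ctrl.capture(n);cv2.imwrite(f"pics/{n}0.png",cv2.resize(im[:,:,::-1],(800,600),interpolation=cv2.INTER_CUBIC))
    c=ctrl.get_calibration(n);print(n,c)
    for t in ["sander","drum_nut","nut_mid","worn_sleeve_mid","rack","spare_a_mid","spare_b_mid","bottle_mid","trim_mid","brush_grip","shell_mid","pinecone_a_mid"]:
        print(t,[(round(d["score"],2),[round(float(x)) for x in d["uv"]]) for d in ctrl.search_frame(t,n)][:4])
print(ctrl.sense()["time_s"])
E
```

```text
pics
{'time_s': 0.0, 'joints': [0.91, 0.313, 1.498, -0.0, 1.331, -0.223], 'dq': [0.0, 0.002, -0.0, 0.001, -0.0, -0.0], 'tau': [0.001, -41.227, -25.974, -0.0, 0.004, -0.0], 'eef_pos': [222.417, 475.273, 230.729], 'ee_rot': [-0.69, 0.691, -0.154, 0.153], 'force': [-0.135, 0.086, -0.054], 'wrist_torque': [-0.013, 0.037, -0.019], 'grip_width': 0.9987419241308846}
scene {'fx': 357.05573554494487, 'fy': 357.05573554494487, 'cx': 251.79263040405314, 'cy': 195.98294246093872, 'world_to_cam': array([[-2.53711808e-01,  9.67275110e-01, -3.02976479e-03,
         1.48725479e+02],
       [ 5.22928668e-01,  1.34525371e-01, -8.41693847e-01,
        -1.63099273e+02],
       [-8.13741929e-01, -2.15132019e-01, -5.39946560e-01,
         1.34063902e+03],
       [ 0.00000000e+00,  0.00000000e+00,  0.00000000e+00,
         1.00000000e+00]])}
sander []
drum_nut [(0.55, [164, 192])]
nut_mid [(0.46, [164, 191])]
worn_sleeve_mid [(0.92, [169, 214]), (0.69, [195, 168])]
rack [(0.98, [345, 263])]
spare_a_mid [(0.69, [330, 263])]
spare_b_mid [(0.96, [337, 223]), (0.59, [166, 214])]
bottle_mid [(0.8, [211, 216])]

[... 315 characters left out ...]
    -7.12460666e+00],
       [-9.94561734e-01, -2.58739446e-02, -1.00883579e-01,
         5.33636219e+02],
       [ 1.00239561e-01,  2.50876414e-02, -9.94646993e-01,
         1.16487086e+03],
       [ 0.00000000e+00,  0.00000000e+00,  0.00000000e+00,
         1.00000000e+00]])}
sander [(0.84, [336, 169])]
drum_nut [(0.7, [346, 168])]
nut_mid []
worn_sleeve_mid [(0.83, [336, 180]), (0.74, [362, 285])]
rack [(0.95, [195, 180])]
spare_a_mid [(0.92, [190, 135])]
spare_b_mid [(0.87, [181, 195]), (0.67, [190, 133])]
bottle_mid [(0.57, [307, 189])]
trim_mid [(0.64, [375, 159])]
brush_grip [(0.66, [347, 228]), (0.28, [306, 190])]
shell_mid [(0.66, [201, 101])]
pinecone_a_mid [(0.71, [182, 230])]
1.3
```

View pics/scene0.png

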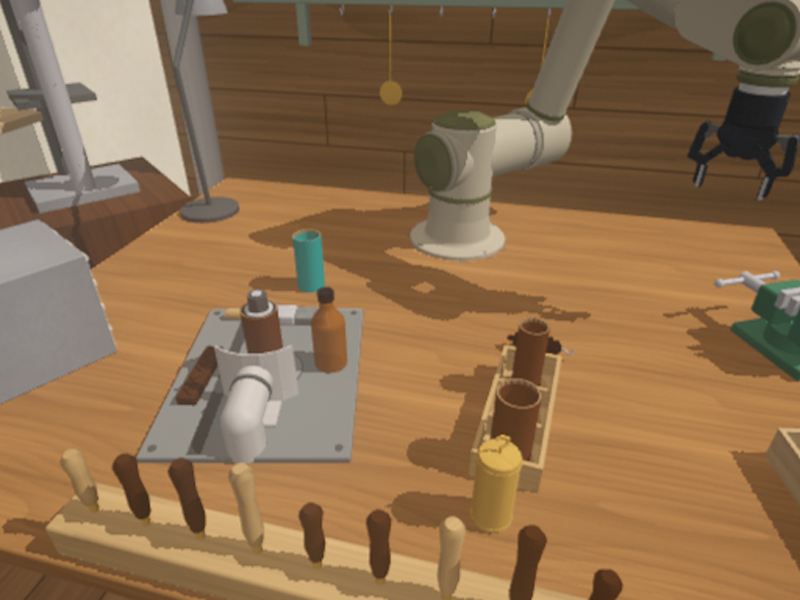

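View pics/top0.png

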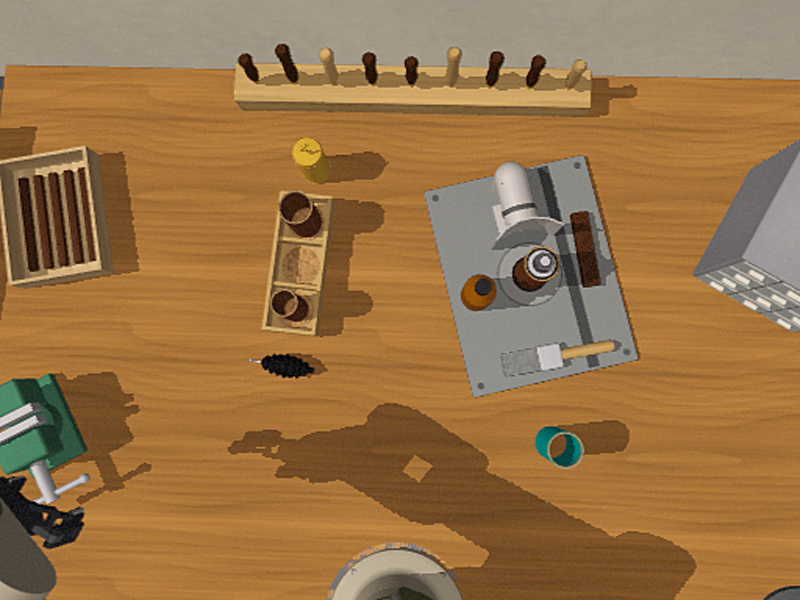

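The pictures (800x600) show the following:
- **Drum:** sleeve at top view (528,275), with the nut at (543,262). The scoop is behind it, the bottle on the left and the trim on the right.
- **Rack:** its middle compartment, about (300,265), looks empty.
- **Could be taken for the sleeve:** the turquoise tube at (558,447), spare a at (300,212) and spare b at (290,305).
- **Choice:** the brown sleeve on the drum under the nut.

I'll check this in a close crop.

```bash
python3 - <<'E'
from rig import ctrl
import cv2,numpy as np
a=ctrl.capture("top")[:,:,::-1];b=ctrl.capture("scene")[:,:,::-1]
def crop(im,x0,y0,w,h,W,H): return cv2.resize(im[y0:y0+h,x0:x0+w],(W,H),interpolation=cv2.INTER_CUBIC)
c=np.hstack([crop(a,300,130,80,80,400,400),crop(b,130,165,80,80,400,400)])
cv2.imwrite("pics/crop1.png",c)
cv2.imwrite("pics/crop2.png",crop(a,160,110,60,120,300,600))
E
cat > h.py <<'E'
import numpy as np,cv2
from rig import ctrl
from scipy.spatial.transform import Rotation as R
def ray(n,uv):
    c=ctrl.get_calibration(n);T=np.array(c["world_to_cam"]);Rm=T[:3,:3];o=-Rm.T@T[:3,3]
    d=Rm.T@np.array([(uv[0]-c["cx"])/c["fx"],(uv[1]-c["cy"])/c["fy"],1]);return o,d
def atz(n,uv,z):
    o,d=ray(n,uv);return o+d*(z-o[2])/d[2]
def proj(n,p):
    c=ctrl.get_calibration(n);T=np.array(c["world_to_cam"]);q=T[:3,:3]@np.array(p,float)+T[:3,3]
    return np.array([c["fx"]*q[0]/q[2]+c["cx"],c["fy"]*q[1]/q[2]+c["cy"]])
def rot(s=None):
    w,x,y,z=(s or ctrl.sense())["ee_rot"];return R.from_quat([x,y,z,w])
E
```

```text
(no output)
```

View pics/crop1.png

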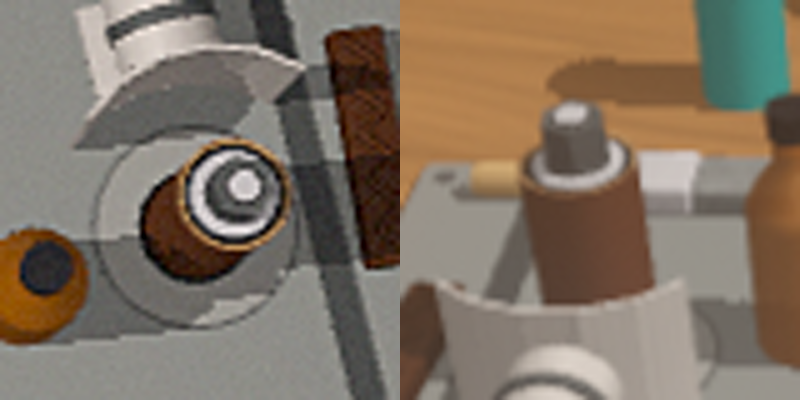

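View pics/crop2.png

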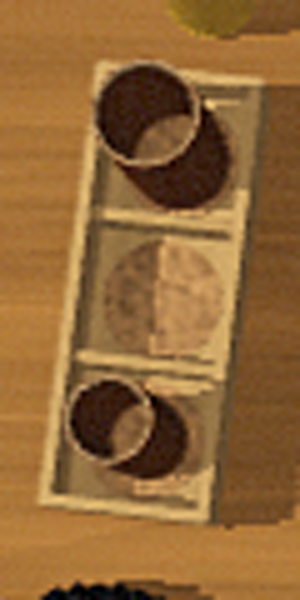

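The crop shows the brown sleeve on the drum with the bright nut above it. The rack's middle compartment is empty, with only a bare sanded disc pattern on its floor, centred at pixel (192.8,169.2).

```bash
python3 - <<'E'
from h import *
np.set_printoptions(precision=1,suppress=True)
print("rim top",atz("top",(347.2,168.6),131),"nuttop",atz("top",(348.6,167.2),156))
print("scene rim",atz("scene",(166,198.4),131),"nuttop",atz("scene",(164.4,187.4),156))
k=1.5625
C=[atz("top",np.array(p)/k,12) for p in[(425,192),(584,155),(638,357),(474,397)]]
for c in C:print(c)
print("centre",sum(C)/4,[np.linalg.norm(C[i]-C[i-1]) for i in range(4)])
d=(C[0]+C[1]-C[2]-C[3]);print("sander yaw",np.arctan2(d[1],d[0]))
d=(C[0]+C[3]-C[2]-C[1]);print("sander y dir yaw-90",np.arctan2(-d[0],d[1]))
print("cell1 disc",atz("top",(192.8,169.2),6))
k5=lambda x,y:(160+x/5,110+y/5)
Q=[atz("top",k5(*p),45) for p in[(96,62),(265,78),(210,522),(40,503)]]
for q in Q:print(q)
print("rack centre",sum(Q)/4,[np.linalg.norm(Q[i]-Q[i-1]) for i in range(4)])
d=Q[0]+Q[1]-Q[2]-Q[3];print(np.arctan2(d[1],d[0]))
print("spare_a top",atz("top",k5(148,112),121),"spare_b",atz("top",k5(110,420),121))
print("bottle", atz("top",(309,184),152),"table edge shell",atz("top",np.array((307,152))/k,118))
print("trim",[atz("top",(300+x/5,130+y/5),32) for x,y in[(330,32),(382,25),(400,262),(368,268)]])
s=ctrl.sense();print(rot(s).as_matrix(),s["eef_pos"],s["time_s"])
E
```

```text
rim top [ 582.5 -215.8  131. ] nuttop [ 582.1 -214.6  156. ]
scene rim [ 586.9 -207.3  131. ] nuttop [ 579.2 -211.5  156. ]
[723.  -30.2  12. ]
[ 795.8 -308.3   12. ]
[ 443.8 -400.6   12. ]
[ 368.  -122.6   12. ]
centre [ 582.6 -215.4   12. ] [np.float64(366.8176350400688), np.float64(287.4770076334832), np.float64(363.89495943097063), np.float64(288.1638002141202)]
sander yaw 0.25540039042131474
sander y dir yaw-90 0.26107113258420206
cell1 disc [589.8 183.9   6. ]
[710.2 219.3  45. ]
[703.5 127.9  45. ]
[464.8 147.8  45. ]
[472.4 238.1  45. ]
rack centre [587.7 183.3  45. ] [np.float64(238.5470179826915), np.float64(91.63919651252691), np.float64(239.48990133478412), np.float64(90.56625828546535)]
-0.08098096175752367
spare_a top [666.  176.2 121. ] spare_b [510.6 188.3 121. ]
bottle [ 539.8 -121.4  152. ] table edge shell [757.6 163.2 118. ]
trim [array([ 686.5, -283. ,   32. ]), array([ 691. , -310.8,   32. ]), array([ 563.1, -320.4,   32. ]), array([ 559.5, -303.5,   32. ])]
[[ 0.9  0.   0.4]
 [-0.4  0.   0.9]
 [-0.  -1.   0. ]] [222.6 475.5 231.3] 1.4
```

```bash
python3 - <<'E'
from h import *
a=ctrl.capture("top")[:,:,::-1];b=ctrl.capture("scene")[:,:,::-1]
def crop(im,x0,y0,w,h,W,H): return cv2.resize(im[y0:y0+h,x0:x0+w],(W,H),interpolation=cv2.INTER_NEAREST)
c=np.hstack([crop(a,338,157,20,20,400,400),crop(b,154,180,20,20,400,400)])
cv2.imwrite("pics/nutz.png",cv2.convertScaleAbs(c,alpha=1.3))
np.set_printoptions(linewidth=200)
print(a[157:177,338:358].mean(2).astype(int));print(b[182:202,154:174].mean(2).astype(int))
E
```

```text
[[117 160 157 163 164 162 145 144 115  87 125 133 140 140 136 139 138 144 138  68]
 [157 156 155 152 110 112 131 135 131 118 135 133 134 146 142 139 142 138 136  59]
 [150 153 129 102 105  74  15  20  28  22  23  42  96 144 146 127 139 142 138 104]
 [156 149 101  23  21  67 133 172 178 178 166  61  29  35 110 154 128 143 136  99]
 [149 104   3  63 161 219 213 202 164 124 168 196 191 109  15  84 135 152 149 142]
 [ 98   0  88 188 208 203 192  97  87  84  76  77  85  89  64  15  43 105 120 147]
 [ 28  83 181 207 197 134  68  89  82  83  62  75  74  91 102  86  22  51  80  90]
 [ 74 178 206 194 136  73  87  77  67 152 214 209 158  46  91  95  79  27  79 101]
 [103 209 196 161  55  80  90  80 154 206 199 199 195 113  49 101 123  11  45  82]
 [130 207 195  86  74  95  79 110 214 200 193 195 201 200  92  98 122  80  47 106]
 [177 209 197  48  63  98  81 107 211 197 194 191 200 197  77  87  98 114  28  86]
 [176 199 158  58  60  80  88  81 166 204 198 196 205 198  60  92  98  99  17  68]
 [179 207 198  57  56  66  89  83  83 183 213 211 196  70  82  99 124 112  29  83]
 [166 213 199  61  48
[... 1521 characters left out ...]
88  87  88  88  88  86 119 156 124]
 [129 122 115 101  90  77  71  71  71  73  84  87  88  88  87  87  86 126 184 176]
 [124 107  93 100 101  81  71  72  71  71  82  86  87  87  87  87  87 109 182 196]
 [109  85  91 126 116  84  71  70  71  71  78  85  87  86  87  86  86  94 181 197]
 [101  71 101 133 120  84  70  71  72  71  77  85  87  86  86  89  91 117 183 197]
 [ 97  69 104 133 130  93  72  73  73  71  77  84  90  90  91  92 119 166 191 183]
 [ 97  64  92 130 139 122  93  75  76  78  77  84  88 116 126 154 173 187 186 146]
 [110  90  76 116 153 171 166 162 147 141 140 157 162 172 175 185 187 166 147 117]
 [100 105  96  98 134 165 174 180 173 177 176 184 187 184 179 163 154 127 100  99]]
```

View pics/nutz.png

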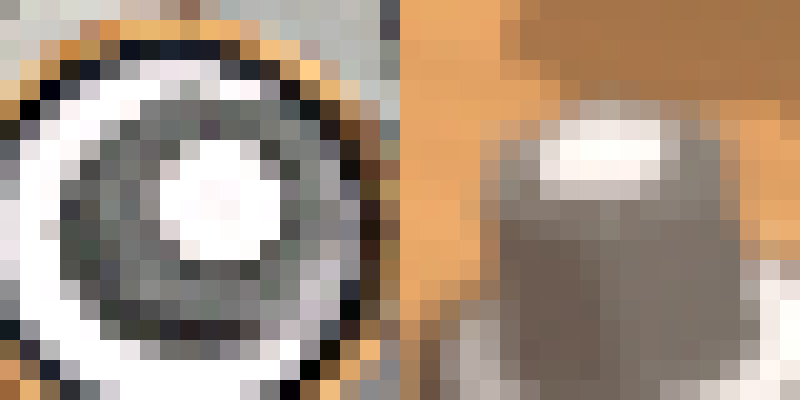

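```bash
python3 - <<'E'
from h import *
r=13.5/np.cos(np.pi/6)
c=np.array(ctrl.get_calibration("scene")["world_to_cam"]);o=-c[:3,:3].T@c[:3,3];print("cam",o)
for z in(140,150):
  for ph in np.arange(-35,30,5):
    P=[]
    for k in range(6):
        t=np.radians(ph+30+60*k);p=[582+r*np.cos(t),-215+r*np.sin(t),z];P.append((round(proj("scene",p)[0],1), round(proj("scene",p)[1],1)))
    print(z,ph,sorted(P))
E
```

```text
cam [1213.95687846  166.49691512  587.04437661]
140 -35 [(np.float64(156.6), np.float64(194.3)), (np.float64(159.8), np.float64(197.0)), (np.float64(160.2), np.float64(191.0)), (np.float64(166.7), np.float64(196.4)), (np.float64(166.9), np.float64(190.3)), (np.float64(170.2), np.float64(193.0))]
140 -30 [(np.float64(156.6), np.float64(194.6)), (np.float64(159.7), np.float64(191.2)), (np.float64(160.4), np.float64(197.1)), (np.float64(166.4), np.float64(190.2)), (np.float64(167.2), np.float64(196.1)), (np.float64(170.2), np.float64(192.7))]
140 -25 [(np.float64(156.7), np.float64(194.9)), (np.float64(159.2), np.float64(191.4)), (np.float64(160.9), np.float64(197.2)), (np.float64(165.9), np.float64(190.2)), (np.float64(167.7), np.float64(195.9)), (np.float64(170.1), np.float64(192.4))]
140 -20 [(np.float64(156.8), np.float64(195.2)), (np.float64(158.8), np.float64(191.6)), (np.float64(161.5), np.float64(197.2)), (np.float64(165.3), np.float64(190.1)), (np.float64(168.1), np.float64(195.7)), (np.float64(170.0), np.float64(192.1))]
140 -15 [(np.float64(156.9), np.float64(195.5)), (np.flo
[... 4703 characters left out ...]
0)), (np.float64(158.2), np.float64(193.1)), (np.float64(160.7), np.float64(187.0)), (np.float64(165.0), np.float64(193.1)), (np.float64(167.3), np.float64(187.0)), (np.float64(169.5), np.float64(190.0))]
150 20 [(np.float64(156.0), np.float64(190.3)), (np.float64(158.7), np.float64(193.3)), (np.float64(160.2), np.float64(187.2)), (np.float64(165.6), np.float64(192.9)), (np.float64(166.8), np.float64(186.8)), (np.float64(169.6), np.float64(189.7))]
150 25 [(np.float64(156.0), np.float64(190.7)), (np.float64(159.2), np.float64(193.4)), (np.float64(159.6), np.float64(187.4)), (np.float64(166.1), np.float64(192.7)), (np.float64(166.4), np.float64(186.7)), (np.float64(169.6), np.float64(189.4))]
```

```bash
cat >> h.py <<'E'
def goto(p,yaw=None):
    s=ctrl.sense();Rm=rot(s);d=Rm.inv().apply(np.array(p,float)-np.array(s["eef_pos"]))/10
    z=Rm.as_matrix()[:,2];cy=np.arctan2(z[1],z[0])
    tilt=Rm.as_matrix()[:,1]
    print("t %.2f pos %s yaw %.3f down %s j %s"%(s["time_s"],np.round(s["eef_pos"],1),cy,np.round(tilt,3),np.round(s["joints"],2)))
    print("F",np.round(s["force"],1),"T",np.round(s["wrist_torque"],2),"w",round(s["grip_width"],3))
    print("shift cm",np.round(d,2),"turn y",None if yaw is None else round(cy-yaw,3))
E
python3 -c "
from h import *
goto([582,-214,231],0.785)"; python3 -m inch --help | head -20
```

```text
t 1.50 pos [222.6 475.5 231.3] yaw 1.133 down [ 0.  0. -1.] j [ 0.91  0.31  1.5  -0.    1.33 -0.22]
F [ 0.4  0.1 -0.6] T [-0.01  0.   -0.02] w 1.001
shift cm [ 6.178e+01  3.000e-02 -4.721e+01] turn y 0.348invalid input: not JSON, or not a number
```

```bash
python3 -m inch '[61.8,0,-47.2,0,0.348,0,61.8,0,-47.2,0,0.348,0,61.8,0,-47.2,0,0.348,0,61.8,0,-47.2,0,0.348,0,61.8,0,-47.2,0,0.348,0,61.8,0,-47.2,0,0.348,0,61.8,0,-47.2,0,0.348,0,61.8,0,-47.2,0,0.348,0]' -1 20
python3 -c "
from h import *
goto([582,-214,231],0.785)"
```

```text
time_s: 2.17
eef_pos: [377.2, 178.0, 231.6]
ee_rot: [0.653, -0.653, 0.27, -0.271]
force: [0.5, 0.4, 0.3]
grip_width: 0.999
t 2.17 pos [377.2 178.  231.6] yaw 0.785 down [ 0.001  0.    -1.   ] j [ 0.16  0.07  1.79  0.    1.28 -0.63]
F [0.5 0.4 0.3] T [-0.03 -0.03 -0.01] w 0.999
shift cm [ 42.21   0.07 -13.23] turn y 0.0
```

```bash
python3 -m inch '[42.2,0,-13.2,0,0,0,42.2,0,-13.2,0,0,0,42.2,0,-13.2,0,0,0,42.2,0,-13.2,0,0,0,42.2,0,-13.2,0,0,0,42.2,0,-13.2,0,0,0,42.2,0,-13.2,0,0,0,42.2,0,-13.2,0,0,0]'
python3 -c "
from h import *
goto([582,-214,180],0.785)"
```

```text
time_s: 2.83
eef_pos: [531.8, -117.6, 231.3]
ee_rot: [0.653, -0.653, 0.271, -0.271]
force: [0.0, 1.2, -0.3]
grip_width: 1.001
t 2.83 pos [ 531.8 -117.6  231.3] yaw 0.785 down [ 0. -0. -1.] j [-0.43  0.36  1.44  0.    1.35 -1.22]
F [ 0.   1.2 -0.3] T [-0.02 -0.06 -0.02] w 1.001
shift cm [10.37  5.14 -3.26] turn y -0.0
```

```bash
python3 -m inch '[10.4,0,-3.2,0,0,0,10.4,0,-3.2,0,0,0,10.4,0,-3.2,0,0,0,10.4,5.1,-3.2,0,0,0,10.4,5.1,-3.2,0,0,0,10.4,5.1,-3.2,0,0,0]'
python3 - <<'E'
from h import *
goto([582,-214,136],0.785)
a=ctrl.capture("top")[:,:,::-1];b=ctrl.capture("scene")[:,:,::-1]
def crop(im,x0,y0,w,h,W,H): return cv2.resize(im[y0:y0+h,x0:x0+w],(W,H),interpolation=cv2.INTER_CUBIC)
cv2.imwrite("pics/pre.png",np.hstack([crop(a,300,120,90,90,400,400),crop(b,110,120,110,110,400,400)]))
print(proj("scene",[582,-214,150]))
E
```

```text
time_s: 3.33
eef_pos: [580.7, -210.8, 177.1]
ee_rot: [0.654, -0.653, 0.273, -0.268]
force: [-0.4, 0.7, 0.6]
grip_width: 1.001
t 3.33 pos [ 580.7 -210.8  177.1] yaw 0.785 down [-0.006  0.004 -1.   ] j [-0.54  0.56  1.27  0.    1.32 -1.32]
F [-0.4  0.7  0.6] T [ 0.02 -0.02 -0.  ] w 1.001
shift cm [ 0.35  4.11 -0.13] turn y -0.0
[163.23060629 190.06240727]
```

View pics/pre.png

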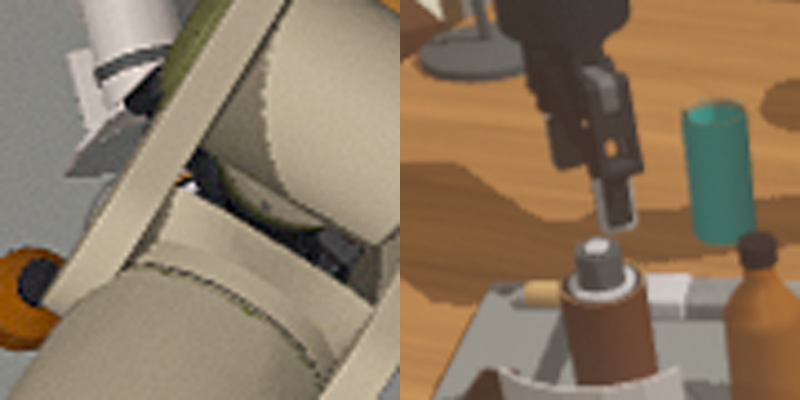

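```bash
python3 -m inch '[0,2,0,0,0,0,0,4,0,0,0,0,0,4,0,0,0,0,0,4,0,0,0,0]'
python3 -c "
from h import *
goto([582,-214,136],0.785)"
```

```text
time_s: 3.77
eef_pos: [582.4, -211.3, 141.9]
ee_rot: [-0.653, 0.653, -0.27, 0.271]
force: [0.3, -0.3, 1.1]
grip_width: 0.996
t 3.77 pos [ 582.4 -211.3  141.9] yaw 0.786 down [ 0.001 -0.001 -1.   ] j [-0.54  0.59  1.31 -0.    1.23 -1.32]
F [ 0.3 -0.3  1.1] T [-0.05  0.04  0.02] w 0.996
shift cm [ 0.16  0.59 -0.22] turn y 0.001
```

```bash
python3 -m inch '[0.16,0.5,-0.2,0,0,0,0.16,0.5,-0.2,0,0,0,0.16,0.5,-0.2,0,0,0,0.16,0.5,-0.2,0,0,0,0.16,0.5,-0.2,0,0,0]' 0.15 20
python3 -c "
from h import *
goto([582,-214,136],0.785)
b=ctrl.capture('scene')[:,:,::-1]
cv2.imwrite('pics/cl.png',cv2.resize(b[120:230,110:220],(600,600),interpolation=cv2.INTER_CUBIC))"
```

```text
time_s: 4.18
eef_pos: [581.9, -214.3, 135.8]
ee_rot: [-0.653, 0.653, -0.27, 0.271]
force: [-0.1, -0.7, -0.4]
grip_width: 0.424
t 4.18 pos [ 581.9 -214.3  135.8] yaw 0.785 down [ 0.001 -0.    -1.   ] j [-0.54  0.6   1.32 -0.    1.22 -1.33]
F [-0.1 -0.7 -0.4] T [ 0.02 -0.   -0.  ] w 0.424
shift cm [-0.01 -0.02  0.02] turn y 0.0
```

View pics/cl.png

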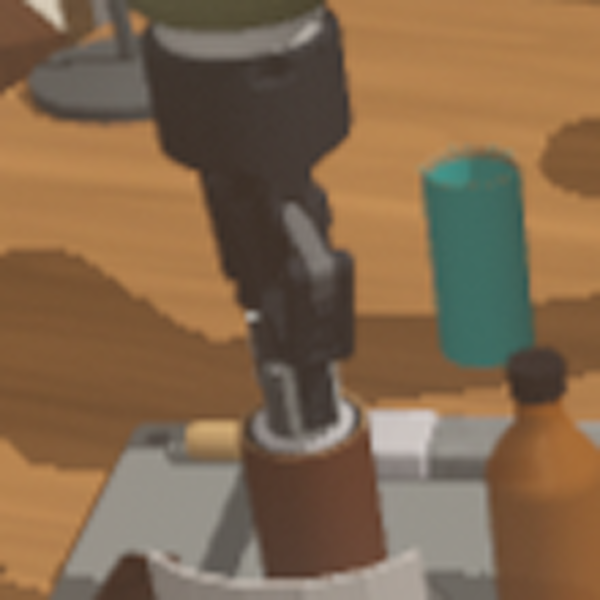

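The fingers straddle the nut, with the front finger at (305,400) above the washer and no contact yet. I'll close gently.

```bash
python3 -m inch '[0,0,0,0,0,0,0,0,0,0,0,0,0,0,0,0,0,0,0,0,0,0,0,0]' 1 20
python3 -c "
from h import *
goto([582,-214,136],0.785)"
```

```text
time_s: 4.57
eef_pos: [583.6, -212.8, 136.2]
ee_rot: [0.654, -0.652, 0.269, -0.272]
force: [7.0, 6.6, 2.1]
grip_width: 0.32
t 4.57 pos [ 583.6 -212.8  136.2] yaw 0.786 down [ 0.005  0.001 -1.   ] j [-0.54  0.6   1.32  0.    1.22 -1.33]
F [7.  6.6 2.1] T [ 1.11 -1.33 -0.01] w 0.32
shift cm [-0.03  0.02 -0.19] turn y 0.001
```

```bash
python3 -m inch '[0,0,0.23,0,0,0,0,0,0.23,0,0,0]' 1 40
python3 -c "
from h import *
goto([583.6,-212.8,136],0.785)"
```

```text
time_s: 4.73
eef_pos: [583.7, -212.7, 136.3]
ee_rot: [-0.653, 0.654, -0.27, 0.271]
force: [-1.9, -0.4, 5.9]
grip_width: 0.317
t 4.73 pos [ 583.7 -212.7  136.3] yaw 0.785 down [ 0.001 -0.001 -1.   ] j [-0.54  0.6   1.31 -0.    1.22 -1.32]
F [-1.9 -0.4  5.9] T [-0.02  0.27 -0.01] w 0.317
shift cm [-0.    0.03 -0.02] turn y 0.0
```

```bash
python3 -m inch '[0,0,0,0,0.12,0,0,0,0,0,0.24,0,0,0,0,0,0.36,0,0,0,0,0,0.48,0,0,0,0,0,0.6,0,0,0,0,0,0.6,0]'
python3 -c "
from h import *
goto([583.6,-212.8,136],0.785)"
```

```text
time_s: 5.23
eef_pos: [583.9, -212.6, 136.3]
ee_rot: [0.543, -0.542, 0.453, -0.454]
force: [0.8, 1.4, 5.6]
grip_width: 0.316
t 5.23 pos [ 583.9 -212.6  136.3] yaw 0.179 down [ 0.002 -0.001 -1.   ] j [-0.54  0.6   1.31  0.    1.22 -0.72]
F [0.8 1.4 5.6] T [ 0.17  0.06 -0.15] w 0.316
shift cm [ 0.01  0.03 -0.03] turn y -0.606
```

```bash
python3 -m inch '[0,0,0,0,0.12,0,0,0,0,0,0.24,0,0,0,0,0,0.36,0,0,0,0,0,0.48,0,0,0,0,0,0.6,0,0,0,0,0,0.72,0,0,0,0,0,0.84,0,0,0,0,0,0.84,0]'
python3 -c "
from h import *
goto([583.6,-212.8,136],0.785)"
```

```text
time_s: 5.9
eef_pos: [584.1, -212.7, 136.3]
ee_rot: [-0.312, 0.311, -0.634, 0.636]
force: [2.4, 0.5, 5.3]
grip_width: 0.313
t 5.90 pos [ 584.1 -212.7  136.3] yaw -0.659 down [ 0.002 -0.001 -1.   ] j [-0.54  0.6   1.31  0.    1.22  0.12]
F [2.4 0.5 5.3] T [ 0.25 -0.28 -0.12] w 0.313
shift cm [ 0.04  0.03 -0.03] turn y -1.444
```

```bash
python3 -m inch '[0,0,0,0,0.12,0,0,0,0,0,0.24,0,0,0,0,0,0.36,0,0,0,0,0,0.48,0,0,0,0,0,0.6,0,0,0,0,0,0.72,0,0,0,0,0,0.84,0,0,0,0,0,0.84,0]'
python3 -c "
from h import *
goto([583.6,-212.8,136],0.785)"
```

```text
time_s: 6.57
eef_pos: [584.3, -212.9, 136.3]
ee_rot: [-0.027, 0.025, -0.706, 0.707]
force: [3.1, -0.9, 5.5]
grip_width: 0.312
t 6.57 pos [ 584.3 -212.9  136.3] yaw -1.497 down [ 0.003 -0.001 -1.   ] j [-0.54  0.6   1.31  0.    1.22  0.96]
F [ 3.1 -0.9  5.5] T [ 0.07 -0.56 -0.09] w 0.312
shift cm [ 0.07  0.03 -0.01] turn y -2.282
```

```bash
python3 -m inch '[0,0,0,0,0,0,0,0,0,0,0,0,0,0,0,0,0,0,0,0,0,0,0,0,0,0,0,0,0,0]' -1 30
python3 - <<'E'
from h import *
goto([583.9,-212.8,95],-1.651)
b=ctrl.capture('scene')[:,:,::-1]
cv2.imwrite('pics/op.png',cv2.resize(b[120:230,110:220],(600,600),interpolation=cv2.INTER_CUBIC))
E
```

```text
time_s: 6.98
eef_pos: [583.2, -212.5, 135.0]
ee_rot: [0.027, -0.027, 0.707, -0.706]
force: [-0.4, -0.6, 1.1]
grip_width: 0.991
t 6.98 pos [ 583.2 -212.5  135. ] yaw -1.494 down [-0.001  0.    -1.   ] j [-0.54  0.6   1.31 -0.    1.22  0.96]
F [-0.4 -0.6  1.1] T [-0.03 -0.01 -0.02] w 0.991
shift cm [-0.07  4.    0.04] turn y 0.157
```

View pics/op.png

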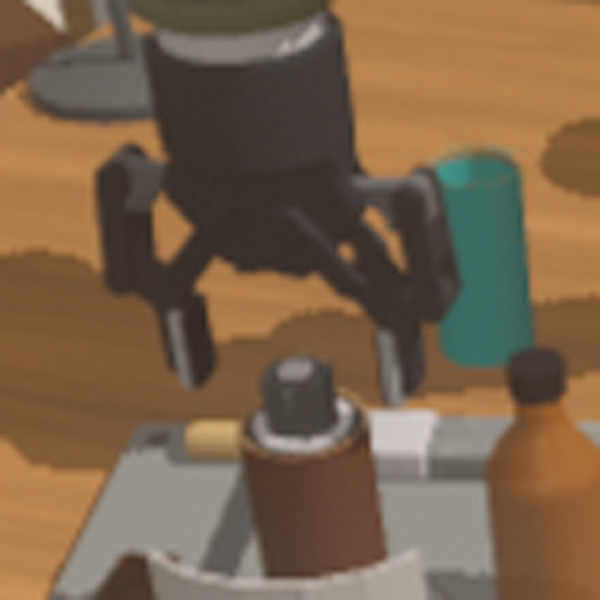

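The nut is released and the open fingers straddle it, with tips at (190,380) and (395,395). The bottle cap at (535,370) is clear. Next I turn a little and lower over the sleeve.

```bash
python3 -m inch '[-0.07,0,0.04,0,0.12,0,-0.07,0,0.04,0,0.157,0,-0.07,1,0.04,0,0.157,0,-0.07,2,0.04,0,0.157,0,-0.07,3,0.04,0,0.157,0,-0.07,4,0.04,0,0.157,0,-0.07,4,0.04,0,0.157,0]'
python3 - <<'E'
from h import *
goto([583.9,-212.8,95],-1.651)
b=ctrl.capture('scene')[:,:,::-1]
cv2.imwrite('pics/dn.png',cv2.resize(b[120:230,110:220],(600,600),interpolation=cv2.INTER_CUBIC))
E
```

```text
time_s: 7.62
eef_pos: [583.0, -212.2, 92.2]
ee_rot: [-0.03, 0.027, 0.707, -0.706]
force: [0.2, 0.0, -1.3]
grip_width: 1.006
t 7.62 pos [ 583.  -212.2   92.2] yaw -1.651 down [-0.004  0.002 -1.   ] j [-0.54  0.65  1.35 -0.    1.14  1.11]
F [ 0.2  0.  -1.3] T [ 0.04 -0.01 -0.  ] w 1.006
shift cm [-0.09 -0.28  0.05] turn y -0.0
```

View pics/dn.png

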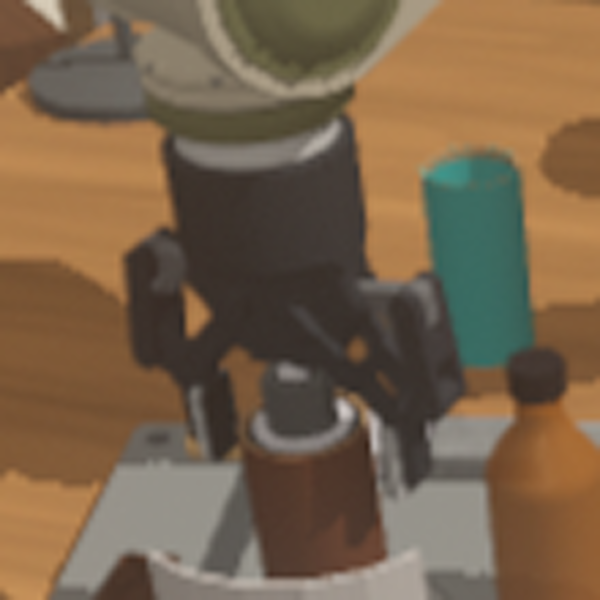

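```bash
python3 -m inch '[-0.08,-0.1,0,0,0,0,-0.08,-0.1,0,0,0,0,-0.08,-0.1,0,0,0,0,-0.08,-0.1,0,0,0,0,-0.08,-0.1,0,0,0,0]' 1 30
python3 - <<'E'
from h import *
goto([583.9,-212.8,95],-1.651)
E
```

```text
time_s: 8.08
eef_pos: [585.5, -213.2, 97.2]
ee_rot: [0.028, -0.029, -0.706, 0.707]
force: [0.5, 0.9, 5.8]
grip_width: 0.661
t 8.08 pos [ 585.5 -213.2   97.2] yaw -1.652 down [ 0.002 -0.001 -1.   ] j [-0.54  0.65  1.34  0.    1.15  1.11]
F [0.5 0.9 5.8] T [ 0.05 -0.11  0.01] w 0.661
shift cm [ 0.16  0.22 -0.02] turn y -0.001
```

```bash
python3 -m inch '[0,-0.5,0,0,0,0,0,-1,0,0,0,0,0,-1.5,0,0,0,0,0,-2,0,0,0,0]'
python3 - <<'E'
from h import *
goto([583.9,-212.8,95],-1.651)
b=ctrl.capture('scene')[:,:,::-1]
cv2.imwrite('pics/l1.png',cv2.resize(b[120:230,110:220],(600,600),interpolation=cv2.INTER_CUBIC))
E
```

```text
time_s: 8.42
eef_pos: [584.9, -213.0, 116.8]
ee_rot: [-0.029, 0.029, 0.707, -0.707]
force: [0.6, 0.0, -0.4]
grip_width: 0.664
t 8.42 pos [ 584.9 -213.   116.8] yaw -1.652 down [-0.  0. -1.] j [-0.54  0.63  1.33 -0.    1.19  1.11]
F [ 0.6  0.  -0.4] T [-0.01  0.01 -0.08] w 0.664
shift cm [ 0.1   2.18 -0.01] turn y -0.001
```

View pics/l1.png

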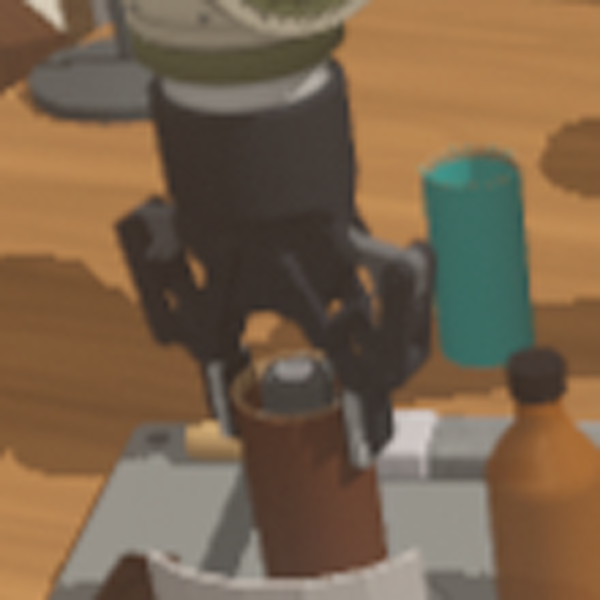

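The sleeve's rim at (290,400) has risen around the nut and the forces are near zero, so it is free. I'll keep going straight up.

```bash
python3 -m inch '[0,-2,0,0,0,0,0,-4,0,0,0,0,0,-6,0,0,0,0,0,-8,0,0,0,0,0,-10,0,0,0,0,0,-12,0,0,0,0,0,-14,0,0,0,0,0,-15.5,0,0,0,0]'
python3 - <<'E'
from h import *
goto([590,186,270],-1.651)
b=ctrl.capture('scene')[:,:,::-1]
cv2.imwrite('pics/l2.png',cv2.resize(b[70:250,70:250],(600,600),interpolation=cv2.INTER_CUBIC))
E
```

```text
time_s: 9.13
eef_pos: [585.0, -213.0, 273.3]
ee_rot: [0.028, -0.029, -0.706, 0.707]
force: [0.4, 1.0, -0.9]
grip_width: 0.66
t 9.13 pos [ 585.  -213.   273.3] yaw -1.652 down [ 0.001 -0.001 -1.   ] j [-0.54  0.51  1.1  -0.    1.53  1.11]
F [ 0.4  1.  -0.9] T [-0.05  0.   -0.04] w 0.66
shift cm [  2.74   0.29 -39.81] turn y -0.001
```

View pics/l2.png

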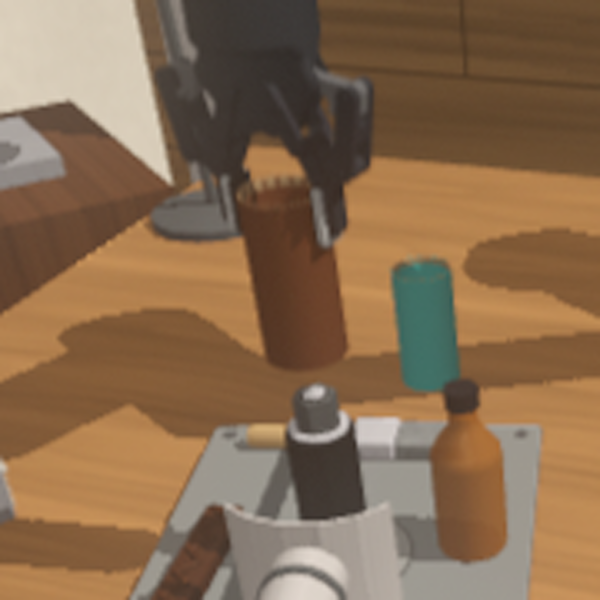

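The sleeve hangs upright, with its foot at (305,360) clear above the nut at (318,395). I'll carry it over the bottle to the rack.

```bash
python3 -m inch '[0.1,0,-1.5,0,0,0,0.3,0,-4,0,0,0,0.5,0,-7,0,0,0,0.7,0,-10,0,0,0,0.9,0,-13,0,0,0,1.1,0,-16,0,0,0,1.3,0,-19,0,0,0,1.5,0,-22,0,0,0]'
python3 -m inch '[0.3,0,-3,0,0,0,0.5,0,-6,0,0,0,0.7,0,-9,0,0,0,0.9,0,-12,0,0,0,1.1,0,-14.5,0,0,0,1.2,0,-16.5,0,0,0,1.2,0,-17.5,0,0,0,1.2,0,-17.5,0,0,0]'
python3 - <<'E'
from h import *
goto([589.5,185.5,270],-1.651)
a=ctrl.capture('top')[:,:,::-1];b=ctrl.capture('scene')[:,:,::-1]
cv2.imwrite('pics/r1.png',np.hstack([cv2.resize(a[90:250,120:280],(400,400),interpolation=cv2.INTER_CUBIC),cv2.resize(b[130:330,250:450],(400,400),interpolation=cv2.INTER_CUBIC)]))
E
```

```text
time_s: 9.85
eef_pos: [587.0, 9.9, 270.0]
ee_rot: [-0.029, 0.028, 0.707, -0.706]
force: [1.1, -0.6, 0.6]
grip_width: 0.664
time_s: 10.52
eef_pos: [589.3, 185.0, 270.1]
ee_rot: [-0.028, 0.027, 0.707, -0.707]
force: [-0.5, -0.8, -0.0]
grip_width: 0.664
t 10.52 pos [589.3 185.  270.1] yaw -1.649 down [-0.002  0.    -1.   ] j [0.11 0.5  1.12 0.   1.52 1.76]
F [-0.5 -0.8 -0. ] T [-0.07  0.03 -0.01] w 0.664
shift cm [-0.01  0.01 -0.05] turn y 0.002
```

View pics/r1.png

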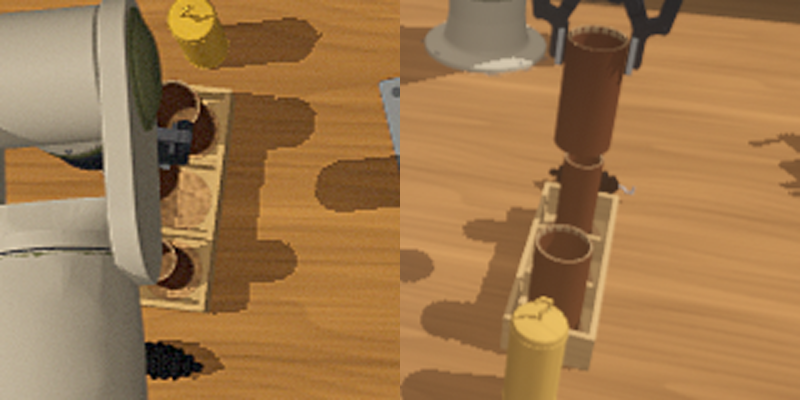

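The sleeve is over the middle compartment, with spare a and spare b on either side. Lowering in stages.

```bash
python3 -m inch '[-0.1,2,-0.05,0,0,0,-0.1,4,-0.05,0,0,0,-0.1,6,-0.05,0,0,0,-0.1,8,-0.05,0,0,0,-0.1,10,-0.05,0,0,0,-0.1,12,-0.05,0,0,0,-0.1,13,-0.05,0,0,0,-0.1,13,-0.05,0,0,0]'
python3 - <<'E'
from h import *
goto([590,185.5,88],-1.651)
a=ctrl.capture('top')[:,:,::-1];b=ctrl.capture('scene')[:,:,::-1]
cv2.imwrite('pics/r2.png',np.hstack([cv2.resize(a[110:230,150:270],(400,400),interpolation=cv2.INTER_CUBIC),cv2.resize(b[170:310,280:420],(400,400),interpolation=cv2.INTER_CUBIC)]))
E
```

```text
time_s: 11.28
eef_pos: [590.2, 182.1, 139.1]
ee_rot: [0.031, -0.028, -0.706, 0.707]
force: [-0.7, 0.5, -0.2]
grip_width: 0.664
t 11.28 pos [590.2 182.1 139.1] yaw -1.653 down [-0.004 -0.001 -1.   ] j [ 0.11  0.6   1.32 -0.    1.23  1.76]
F [-0.7  0.5 -0.2] T [-0.02  0.01 -0.04] w 0.664
shift cm [ 0.03  5.1  -0.34] turn y -0.002
```

View pics/r2.png

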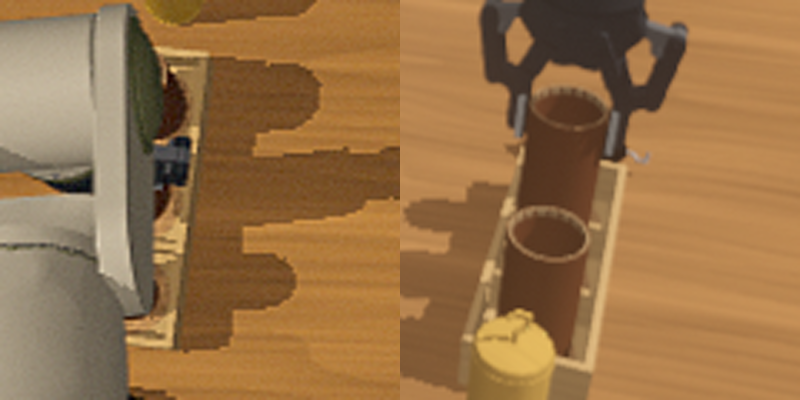

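```bash
python3 -c "
from h import *
goto([590,185.5,110],-1.651)
g=(660,180,121)
print(proj('scene',[589,185,58+115]),proj('scene',[589,185,173]))"
```

```text
t 11.38 pos [591.5 182.7 142.1] yaw -1.653 down [ 0.001 -0.    -1.   ] j [ 0.11  0.59  1.31 -0.    1.23  1.76]
F [-0.5 -0.  -0.3] T [ 0.04 -0.06  0.02] w 0.659
shift cm [ 0.18  3.21 -0.26] turn y -0.002
[338.93682003 207.84003392] [338.93682003 207.84003392]
```

```bash
python3 -c "
from h import *
f=lambda x,y:(280+(x-400)/2.857,170+y/2.857)
for p in[(523,163),(626,165),(594,372)]: print(atz('scene',f(*p),45))
goto([590,185.5,110],-1.651)"
```

```text
[490.8050558  157.32871517  45.        ]
[471.45405194 243.56500344  45.        ]
[711.23755684 224.73858027  45.        ]
t 11.38 pos [591.5 182.7 142.1] yaw -1.653 down [ 0.001 -0.    -1.   ] j [ 0.11  0.59  1.31 -0.    1.23  1.76]
F [-0.5 -0.  -0.3] T [ 0.04 -0.06  0.02] w 0.659
shift cm [ 0.18  3.21 -0.26] turn y -0.002
```

```bash
python3 -m inch '[0.12,0,-0.3,0,0,0,0.12,0,-0.3,0,0,0,0.12,1,-0.3,0,0,0,0.12,2,-0.3,0,0,0,0.12,3,-0.3,0,0,0,0.12,4,-0.3,0,0,0,0.12,4,-0.3,0,0,0]'
python3 -c "
from h import *
goto([590.5,186,88],-1.651)"
```

```text
time_s: 11.97
eef_pos: [588.9, 186.2, 98.3]
ee_rot: [0.03, -0.027, -0.706, 0.707]
force: [-0.6, 0.6, -1.2]
grip_width: 0.659
t 11.97 pos [588.9 186.2  98.3] yaw -1.652 down [-0.005 -0.001 -1.   ] j [ 0.12  0.64  1.36 -0.    1.15  1.77]
F [-0.6  0.6 -1.2] T [-0.08 -0.    0.01] w 0.659
shift cm [-0.17  1.03  0.01] turn y -0.001
```

```bash
python3 -m inch '[0,0,0,0,0,0,0,0.2,0,0,0,0,0,0.4,0,0,0,0,0,0.6,0,0,0,0,0,0.8,0,0,0,0,0,1.0,0,0,0,0,0,1.0,0,0,0,0,0,1.0,0,0,0,0]'
python3 -c "
from h import *
goto([590.5,186,88],-1.651)"
```

```text
time_s: 12.63
eef_pos: [590.1, 186.4, 91.2]
ee_rot: [0.029, -0.029, -0.707, 0.707]
force: [0.1, -0.4, -0.2]
grip_width: 0.665
t 12.63 pos [590.1 186.4  91.2] yaw -1.652 down [-0. -0. -1.] j [ 0.12  0.65  1.36 -0.    1.13  1.77]
F [ 0.1 -0.4 -0.2] T [-0.05  0.03 -0.01] w 0.665
shift cm [-0.04  0.32  0.04] turn y -0.001
```

```bash
python3 -m inch '[0,0.1,0,0,0,0,0,0.2,0,0,0,0,0,0.3,0,0,0,0,0,0.3,0,0,0,0,0,0.3,0,0,0,0]'
python3 -c "
from h import *
goto([590.5,186,88],-1.651)"
```

```text
time_s: 13.05
eef_pos: [590.1, 186.4, 88.2]
ee_rot: [0.029, -0.029, -0.707, 0.707]
force: [0.5, -0.1, -1.0]
grip_width: 0.663
t 13.05 pos [590.1 186.4  88.2] yaw -1.652 down [-0. -0. -1.] j [ 0.12  0.65  1.37 -0.    1.12  1.77]
F [ 0.5 -0.1 -1. ] T [-0.    0.01 -0.01] w 0.663
shift cm [-0.04  0.02  0.04] turn y -0.001
```

```bash
python3 -m inch '[0,0.1,0,0,0,0,0,0.2,0,0,0,0,0,0.2,0,0,0,0,0,0.2,0,0,0,0]'
python3 -c "
from h import *
goto([590.5,186,88],-1.651)"
```

```text
time_s: 13.38
eef_pos: [590.5, 186.5, 87.3]
ee_rot: [-0.028, 0.029, 0.707, -0.706]
force: [-2.6, -1.7, 5.9]
grip_width: 0.665
t 13.38 pos [590.5 186.5  87.3] yaw -1.652 down [ 0.001  0.    -1.   ] j [ 0.12  0.65  1.37 -0.    1.12  1.77]
F [-2.6 -1.7  5.9] T [-0.12  0.38 -0.02] w 0.665
shift cm [-0.   -0.07  0.05] turn y -0.001
```

Contact came at TCP height 87.3, where the compartment floor was expected, with 6 N. I'll ease off and release.

```bash
python3 -m inch '[0,-0.1,0,0,0,0,0,-0.1,0,0,0,0,0,-0.1,0,0,0,0,0,-0.1,0,0,0,0,0,-0.1,0,0,0,0,0,-0.1,0,0,0,0]' -1
python3 -c "
from h import *
goto([590.5,186,88],-1.651)"
python3 -m inch '[0,-1,0,0,0,0,0,-3,0,0,0,0,0,-6,0,0,0,0,0,-10,0,0,0,0,0,-14,0,0,0,0,0,-18,0,0,0,0,0,-18,0,0,0,0]'
python3 - <<'E'
from h import *
goto([400,186,270],-1.651)
E
```

```text
time_s: 13.88
eef_pos: [590.1, 186.4, 87.2]
ee_rot: [0.029, -0.029, -0.707, 0.707]
force: [0.5, -0.6, -0.0]
grip_width: 1.0
t 13.88 pos [590.1 186.4  87.2] yaw -1.652 down [-0. -0. -1.] j [ 0.12  0.65  1.37 -0.    1.12  1.77]
F [ 0.5 -0.6 -0. ] T [ 0.01 -0.03 -0.01] w 1.0
shift cm [-0.04 -0.08  0.04] turn y -0.001
time_s: 14.47
eef_pos: [592.0, 186.8, 277.0]
ee_rot: [-0.023, 0.034, 0.707, -0.706]
force: [-0.3, -0.5, 1.1]
grip_width: 1.0
t 14.47 pos [592.  186.8 277. ] yaw -1.652 down [ 0.015  0.002 -1.   ] j [ 0.12  0.5   1.11 -0.    1.52  1.77]
F [-0.3 -0.5  1.1] T [ 0.02 -0.04 -0.02] w 1.0
shift cm [19.14  0.42  1.63] turn y -0.001
```

Back the arm away at height so the cameras can see.

```bash
python3 -m inch '[4,0,0,0,0,0,8,0,0,0,0,0,12,0,0,0,0,0,16,0,0,0,0,0,20,0,0,0,0,0,24,0,0,0,0,0,24,0,0,0,0,0,24,0,0,0,0,0]'
python3 - <<'E'
from h import *
goto([400,186,270],-1.651)
a=ctrl.capture('top')[:,:,::-1];b=ctrl.capture('scene')[:,:,::-1]
cv2.imwrite('pics/f1.png',cv2.resize(a,(800,600),interpolation=cv2.INTER_CUBIC))
cv2.imwrite('pics/f2.png',cv2.resize(b,(800,600),interpolation=cv2.INTER_CUBIC))
E
```

```text
time_s: 15.13
eef_pos: [350.0, 206.2, 268.4]
ee_rot: [-0.027, 0.029, 0.707, -0.706]
force: [0.9, 0.4, -0.0]
grip_width: 0.996
t 15.13 pos [350.  206.2 268.4] yaw -1.651 down [ 0.002  0.001 -1.   ] j [ 0.24  0.01  1.75 -0.    1.37  1.89]
F [ 0.9  0.4 -0. ] T [ 0.    0.01 -0.09] w 0.996
shift cm [-5.15 -0.15  1.61] turn y 0.0
```

View pics/f1.png

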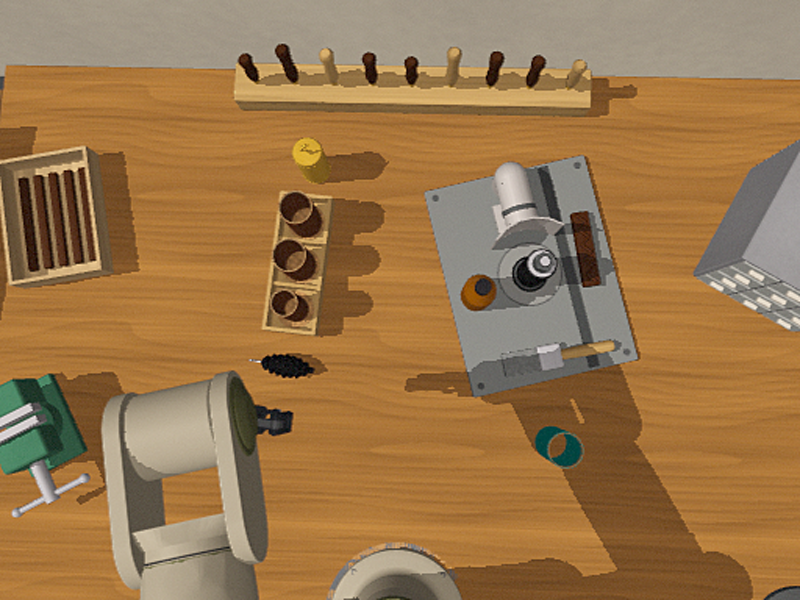

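View pics/f2.png

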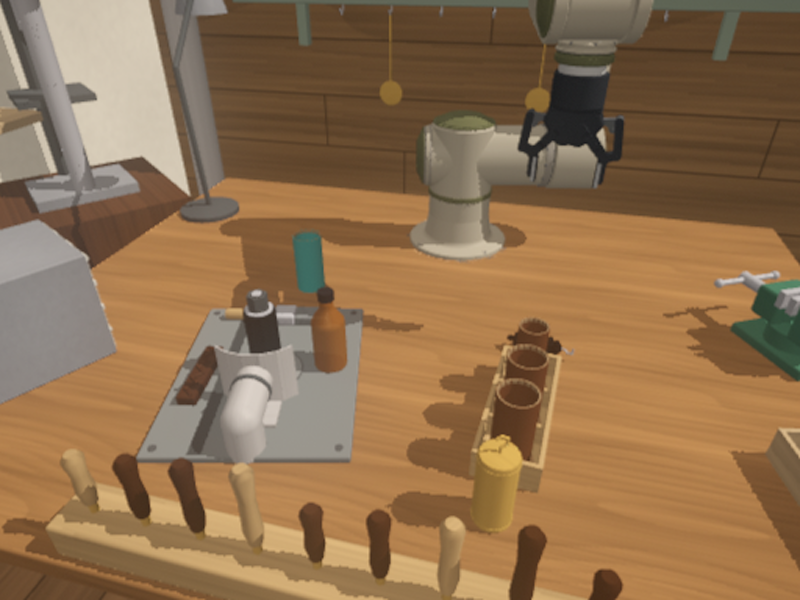

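The sleeve stands upright in the middle compartment, at top (293,260) and scene (527,365). The nut is still on the bare drum at top (540,262), and everything else is where it was.

```bash
python3 -m inch '[0,0,0,0,0,0,0,0,0,0,0,0]'; python3 -c "
from rig import ctrl
print(ctrl.finish_job())"
```

```text
time_s: 15.4
eef_pos: [351.8, 205.7, 267.1]
ee_rot: [0.029, -0.029, -0.706, 0.707]
force: [0.2, 0.7, -0.8]
grip_width: 1.001
the job is handed in; nothing more can be done
None
```

The sanding sleeve now stands upright in the middle compartment of the rack, and I handed the job in at 15.4 s.

- **Nut:** I gripped it across its flats and turned it clockwise by 2.28 rad, to about 2.8 by my estimate (the sleeve is free from 2.2). The gripper opening stayed at the nut's width and the resisting torque was about 0.1 to 0.15 N m, so it did not slip. It is still on the spindle.
- **Sleeve:** I drew it straight up with almost no force on the wrist, carried it over at height and lowered it until it touched the floor at the expected height. I let go only after easing off the 6 N contact force.
- **Last pictures:** both cameras show the sleeve upright between the two spares, the drum bare with its nut, and everything else apparently where it was. The arm was touching nothing.
- **Disagreements:** the two cameras differed by 3 to 5 mm across the bench. I settled the spindle position by feel on the nut and corrected the compartment position to match. The nut's starting angle came only from the pictures, about 8 degrees short of the grip angle. I set the grip so that closing would turn the nut in the loosening direction only.

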